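# Set out the lenses and samples on the microscope demo table

## Task

Set out the demo table for the next visitors: stand the yellow-banded lens on the middle of the white plinth, put the black sample mount flat on the table halfway between the white and the black plinth, and stack the green sample mount centred on top of it. Stand the blue-banded lens on the table directly to the left of the oil bottle (your left as you face the table from the robot), leaving a gap of about 30 mm between them. Set everything down upright without dropping it, let go, and leave the red lens, oil bottle, tin and slide box where they are.

Things in the scene. Friction and masses are not known exactly. Their poses are not given: they have to be found in the camera images.
- yellow_lens_mid (a point): Yellow-banded microscope objective lens standing upright on its thread end, nose up: bright steel barrel of diameter 30 mm (up to 36 mm above its foot) with a wide yellow band and yellow shoulder, then a black tapering nose; 50 mm tall in all, about 110 g. The point is on its axis, half-way up (25 mm above its foot); z is up along its axis. To be moved.
- blue_lens_mid (a point): Blue-banded microscope objective lens standing upright on its thread end, nose up: bright steel barrel of diameter 30 mm (up to 36 mm above its foot) with a wide blue band and blue shoulder, then a black tapering nose; 50 mm tall in all, about 110 g. The point is on its axis, half-way up (25 mm above its foot); z is up along its axis. To be moved. It is the oil-immersion objective.
- black_mount_mid (a point): Black polished-metal sample mount: a black resin disc, diameter 40 mm, 22 mm tall, with a small copper square (16 mm) in its flat top; about 60 g. The point is its centre, half-way up (11 mm above its underside); z is up. To be moved.
- green_mount_mid (a point): Green sample mount: a green resin disc, diameter 30 mm, 22 mm tall, with a small brass square (12 mm) in its flat top; about 40 g. The point is its centre, half-way up (11 mm above its underside); z is up. To be moved.
- white_plinth: White square display plinth, 60 x 60 mm, 20 mm tall with a flat top, fixed to the table. Origin at the centre of its underside, at table height; z up, x and y along its sides (turned up to 15 degrees from the table's axes). Empty at the start.
- black_plinth: Black round display plinth, diameter 60 mm, 20 mm tall, fixed to the table, always 200 mm (centre to centre) from the white plinth, on either side of it. Origin at the centre of its underside, at table height; z up. The red lens stands on it.
- red_lens_mid (a point): Red-banded microscope objective lens standing upright on its thread end, nose up: bright steel barrel of diameter 30 mm (up to 36 mm above its foot) with a wide red band and red shoulder, then a black tapering nose; 50 mm tall in all, about 110 g. The point is on its axis, half-way up (25 mm above its foot); z is up along its axis (so its centre is 45 mm above the table, its top 70 mm). It already stands on the black plinth, where it belongs: leave it alone.
- oil_bottle_mid (a point): Immersion-oil bottle: closed amber glass bottle, diameter 30 mm, with a paper band and white cap, 70 mm tall, standing loose on the table. The point is on its axis, half-way up (35 mm above the table). Its axes are those of the robot's base: x away from the robot, y to the robot's left. Leave it where it is. 'Left' of it means towards +y, as the robot faces the table (towards the table's left-hand end, where the microscope stands).
- tin_mid (a point): Round bare-metal sample tin with a lid, diameter 46 mm, 20 mm tall, standing among the things to be moved. The point is its centre, half-way up. Not needed: leave it alone.
- slide_box: Closed slide box, blue with a grey lid and a white paper patch, 86 x 101 mm, 33 mm tall, lying at the right of the work area. Origin at the centre of its underside. Not needed: leave it alone.

How it is judged:
By the outcome, as a careful person would: the job done as asked, in the order asked, and still so for the second after the job is handed in, with the robot touching nothing.
It also fails if it takes over 96 s, if anything falls off the work surface, if the arm or the gripper's body presses on something with over 40 N, if the wrist force passes 120 N, or if a joint passes its speed limit or range.

## Robot

A 6-joint arm with a two-finger parallel gripper is mounted at the origin on the work surface. World frame = base frame: x ahead of the robot, y to its left, z up, the work surface at z = 0. Lengths are in m, angles in rad, forces in N, time in s.
With the tool pointing down it reaches from about 0.25 to 0.775 m from the base axis. Payload 8.9 kg.
Tool frame: the origin (TCP) lies at the very end of the fingers, on their centre line; the grasp point (between the pads) lies 19 mm behind it; x points along the fingers, z is the direction in which the jaws open and shut, and the axes are right-handed (so a half turn about x gives the same grasp; the last joint's range is limited). The gripper opens to 85 mm and grips with 20 to 120 N. Pads are 22 mm wide; open, the fingers measure 114 mm over their backs; the gripper's body (76 mm by 85 mm) begins 54 mm behind the grasp point. The pads swing forward as they close: fully open they stand 13 mm farther back than shut.
Start: joints at [-1.465, 0.291, -0.153, 1.127, 0, 1.431], TCP at [0.127, -0.509, 0.231] pointing down, gripper open.
Joint ranges: [-2.52, 2.52], [-0.91, 1.74], [-1.3, 1.37], [-1.96, 2.02], [-1.52, 1.47], [-3.14, 3.14]. Speed limits (rad/s): [2.22, 2.22, 2.79, 3.14, 3.14, 3.14].

## Interface

Orientations are given as a unit quaternion [x, y, z, w].
In Python, from rig import bot, eoat, inverse_kinematics, read_camera, ticket, current_t, current_joint_pos, current_dq, current_joint_torque, current_tool_pos, current_tcp_rot, current_wrist_force, current_wrist_torque, current_width gives the robot as it stands. The module is installed in compiled form; this text tells all that it offers. Calls block until the motion is done:
- bot.movep(position, orientation): joint-space move of the TCP to a pose.
- bot.servo_line(position, attitude=None, v=0.15): straight line of the TCP; attitude=None keeps the orientation; v is the mean speed in m/s.
- bot.move_joints(angles): joint-space move.
- eoat.release() and eoat.close(f_grip=None): open the fingers fully, or close them until they stop; f_grip is the grip in N (None keeps the last).
- bot.pause(seconds).
- inverse_kinematics(position, orientation): joint angles nearest the present ones, or None.
- read_camera(name): name is "scene" or "top"; returns a dict with "color" (400x640x3 uint8, red, green, blue), "range_z" (400x640 float32, m along the optical axis (not along the pixel's ray), 0 where there is no reading), "K" (3x3 intrinsics, pixels), "distortion" ([k1, k2, p1, p2, k3] as OpenCV has them; the pictures are not rectified), "T" (4x4, takes a point from camera to world coordinates). Camera axes: x right, y up, looking along -z (the intrinsics and any distortion apply to the point x, -y, -z); pixel columns grow to the right and rows downward; lengths in m; the calibration is good to about 2 mm. A picture is of the moment at which its call begins.
A pose or a line that the arm cannot do raises bot.MotionError and nothing moves.
- ticket.finish_job(): hands the job in, once; it reports no verdict.
Readings, each from a call of its own:
- current_t(): time.
- current_joint_pos(): joint angles.
- current_dq(): joint speeds.
- current_joint_torque(): joint torques, N m.
- current_tool_pos(): TCP position.
- current_tcp_rot(): TCP orientation.
- current_wrist_force(): force on the tool from outside, world axes, zero at the start.
- current_wrist_torque(): the same for the moment, N m.
- current_width(): finger opening in m.
Only numpy, scipy, OpenCV 4.12 (cv2) and the standard library are available. Lean on these libraries where they do the work, as an engineer would, in place of code of your own. Each camera call takes 0.05 s, during which the arm holds its last target.

## Working session

There is one attempt and no reset: what is moved stays moved. The work goes in short steps, each a Python script; the robot and the scene stay as the last script left them, time stands still between calls to the robot, and variables do not carry over. Pictures are saved under pics/ and viewed, and the job is handed in when it is done.

```bash
mkdir -p pics; ls; python3 - <<'E'
from rig import *
import cv2,numpy as np
for n in ("top","scene"):
    d=read_camera(n); cv2.imwrite(f"pics/{n}0.png",d["color"][...,::-1]); np.savez(f"{n}0.npz",**d)
    print(n,d["K"],d["distortion"],d["T"])
print(current_t(),current_tool_pos(),current_tcp_rot(),current_width())
E
```

```text
pics
top [[438.65951647   0.         328.55336407]
 [  0.         438.65951647 193.26939559]
 [  0.           0.           1.        ]] [-0.06078725  0.          0.          0.          0.        ] [[ 0.02325303  0.9965715  -0.07940116  0.4578897 ]
 [-0.99972307  0.02289202 -0.00545395 -0.02136685]
 [-0.0036176   0.07950599  0.99682782  1.09933651]
 [ 0.          0.          0.          1.        ]]
scene [[402.97648015   0.         322.80078855]
 [  0.         402.97648015 200.91237809]
 [  0.           0.           1.        ]] [0.01428583 0.         0.         0.         0.        ] [[-0.45782657 -0.64713308  0.60960119  1.10012676]
 [ 0.88894946 -0.3233498   0.32436671  0.2557381 ]
 [-0.01279401  0.69040835  0.72330673  0.7432765 ]
 [ 0.          0.          0.          1.        ]]
0.1 [ 0.12718427 -0.50898025  0.23079289] [ 0.4354975   0.55758953 -0.43493103  0.5570196 ] 0.08562826614907645
```

View pics/top0.png

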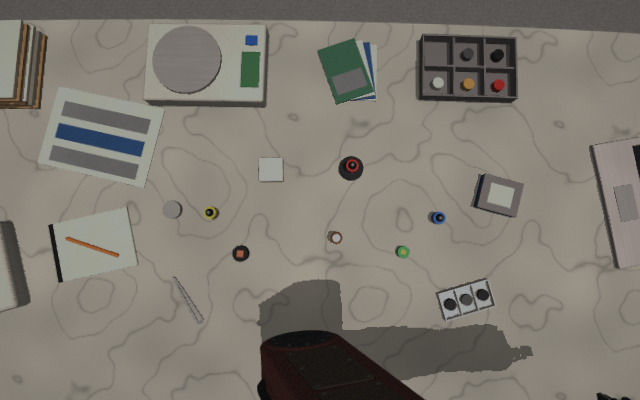

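View pics/scene0.png

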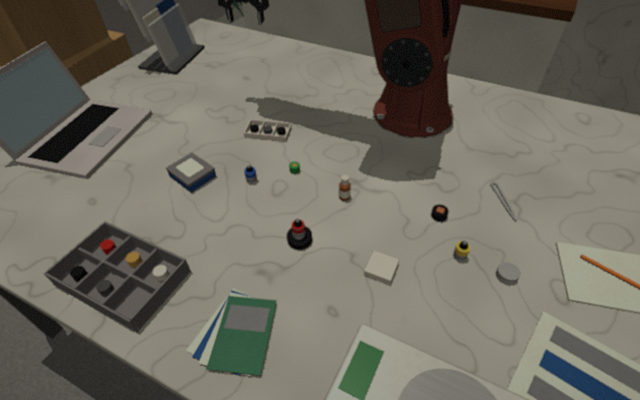

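The top view shows the white plinth at (271,169), red lens on the black plinth (351,168), yellow lens (210,213), tin (172,209), black mount (241,254), bottle (335,237), green mount (403,252), blue lens (438,217) and slide box (498,195). Next, enlarged crops.

```bash
python3 - <<'E'
import cv2,numpy as np
d=np.load("top0.npz");c=d["color"][...,::-1]
def crop(n,x,y,w=32,h=24,s=8): 
    a=cv2.resize(c[y-h:y+h,x-w:x+w],None,fx=s,fy=s,interpolation=cv2.INTER_CUBIC)
    cv2.putText(a,f"{n} {x-w},{y-h}",(5,15),0,.5,(255,0,255),1); return a
L=[("yel",210,213),("blk",241,254),("grn",403,252),("blu",438,217),("wht",271,169),("red",351,168),("bot",335,237),("tin",172,209)]
ims=[crop(*l,w=24,h=18,s=8) for l in L]
cv2.imwrite("pics/c1.png",np.vstack([np.hstack(ims[:2]),np.hstack(ims[2:4])]))
cv2.imwrite("pics/c2.png",np.vstack([np.hstack(ims[4:6]),np.hstack(ims[6:8])]))
E
```

```text
(no output)
```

View pics/c1.png

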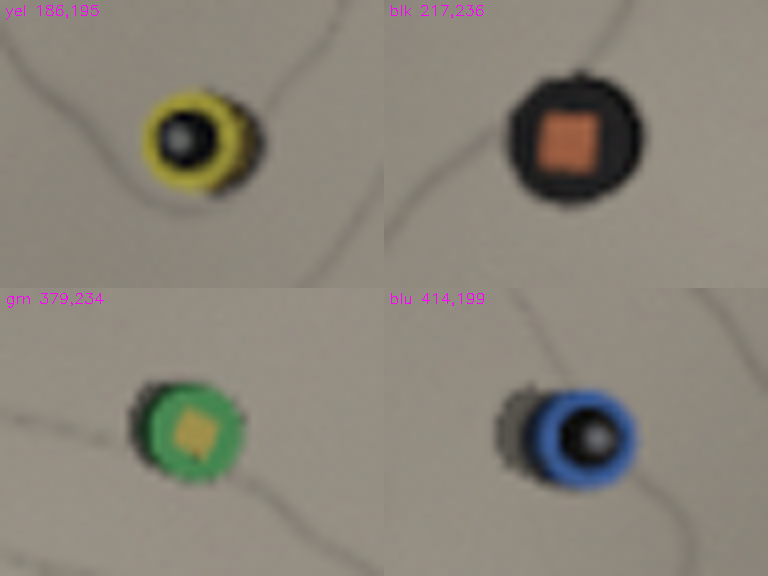

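View pics/c2.png

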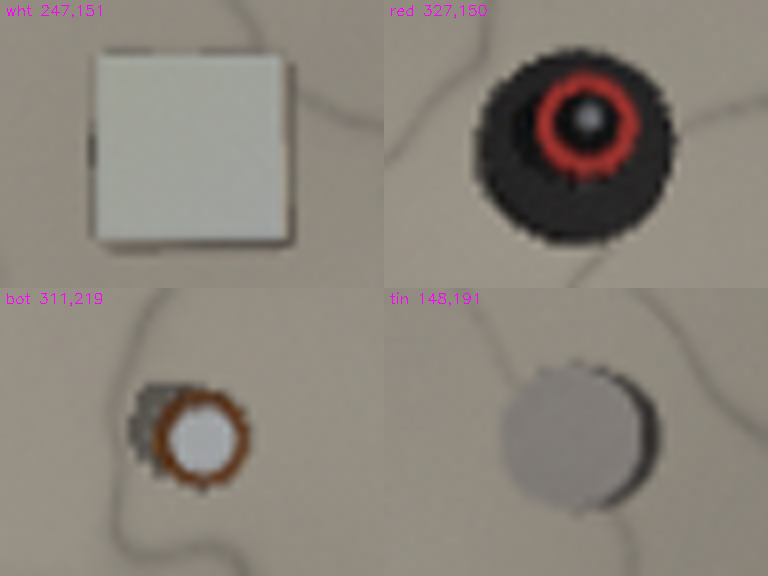

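Pixel positions read from the crops (offset + crop/8). Converting them now at the known heights and comparing with range and the 200 mm plinth spacing.

```bash
cat > h.py <<'E'
import numpy as np,cv2
def px2w(d,u,v,z):
    n=cv2.undistortPoints(np.array([[[u,v]]],float),d["K"],d["distortion"])[0,0]
    T=d["T"]; r=T[:3,:3]@np.array([n[0],-n[1],-1.]); o=T[:3,3]
    return o+r*(z-o[2])/r[2]
def w2px(d,p):
    T=d["T"]; q=T[:3,:3].T@(np.asarray(p)-T[:3,3]); q=q*[1,-1,-1]
    return cv2.projectPoints(q.reshape(1,1,3),np.zeros(3),np.zeros(3),d["K"],d["distortion"])[0].ravel()
def rz(d,u,v):
    r=d["range_z"][int(round(v)),int(round(u))]
    n=cv2.undistortPoints(np.array([[[u,v]]],float),d["K"],d["distortion"])[0,0]
    return (d["T"]@np.array([n[0]*r,-n[1]*r,-r,1]))[:3]
E
python3 - <<'E'
from h import *
d=dict(np.load("top0.npz")); s=dict(np.load("scene0.npz"))
f=lambda a,b,x,y:(a+(x+.5)/8-.5,b+(y+.5)/8-.5)
M={"yel":(*f(186,195,193,142),.036),"blk":(*f(217,236,185.7,141.7),.022),"grn":(*f(379,234,196.5,144.5),.022),
"blu":(*f(414,199,202,151),.036),"wht":(*f(247,151,191,148),.020),"bpl":(*f(327,150,191.5,145.5),.020),
"red":(*f(327,150,203,125),.056),"bot":(*f(311,219,201,150),.070),"tin":(*f(148,191,189,149.5),.020)}
P={}
c=s["color"][...,::-1].copy(); c=cv2.resize(c,None,fx=2,fy=2,interpolation=cv2.INTER_CUBIC)
for k,(u,v,z) in M.items():
    p=px2w(d,u,v,z);P[k]=p; q=w2px(s,p); print(k,p.round(4),np.hypot(*p[:2]).round(3),"range",rz(d,u,v).round(4),"scene",q.round(1))
    cv2.drawMarker(c,tuple((q*2+.5).astype(int).tolist()),(255,0,255),cv2.MARKER_CROSS,8,1)
print("plinths",np.linalg.norm(P["wht"]-P["bpl"]))
cv2.imwrite("pics/s1.png",c[200:580,300:1100])
print("table",[rz(d,u,v)[2].round(4) for u,v in((300,200),(200,180),(400,190),(370,220))],[rz(s,u,v)[2].round(4) for u,v in((340,260),(400,220),(300,150))])
E
```

```text
yel [0.4894 0.273  0.036 ] 0.56 range [0.489  0.2688 0.051 ] scene [462.5 246.3]
blk [0.3914 0.1984 0.022 ] 0.439 range [0.3916 0.1976 0.0256] scene [440.1 209.5]
grn [ 0.4049 -0.201   0.022 ] 0.452 range [ 0.4049 -0.2009  0.0222] scene [293.9 164.2]
blu [ 0.4899 -0.2846  0.036 ] 0.567 range [ 0.4896 -0.282   0.0466] scene [249.7 169.9]
wht [0.6008 0.1302 0.02  ] 0.615 range [0.6004 0.1298 0.0234] scene [381.4 263.9]
bpl [ 0.6086 -0.0684  0.02  ] 0.612 range [ 0.6027 -0.0666  0.0624] scene [299.4 234.1]
red [ 0.6098 -0.0702  0.056 ] 0.614 range [ 0.6073 -0.0693  0.0736] scene [297.6 224.1]
bot [ 0.4371 -0.0348  0.07  ] 0.438 range [ 0.4371 -0.0348  0.072 ] scene [344.8 177.1]
tin [0.4951 0.3745 0.02  ] 0.621 range [0.4952 0.3757 0.0166] scene [508.4 270.2]
plinths 0.19879733831946544
table [np.float64(-0.0032), np.float64(0.002), np.float64(0.0008), np.float64(0.0007)] [np.float64(-0.0004), np.float64(0.0006), np.float64(-0.0013)]
```

View pics/s1.png

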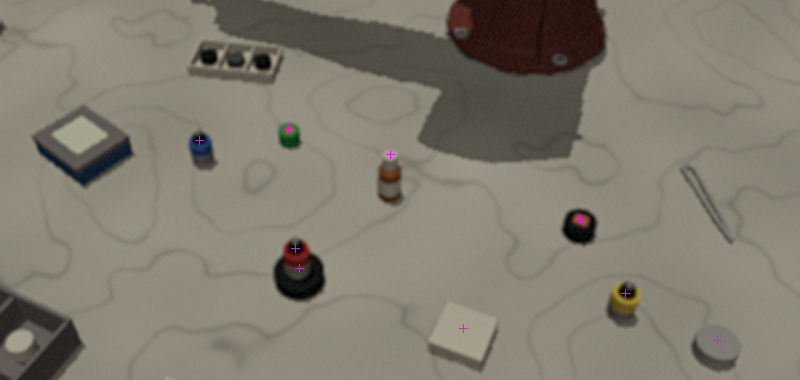

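Both cameras agree to about a pixel, heights fit, and the plinth spacing measures 198.8 mm (200 expected). Checking IK for every pose with the jaws opening along x (clear of the tin, bottle and plinths).

```bash
cat >> h.py <<'E'
from scipy.spatial.transform import Rotation as R
def quat(phi):
    x=np.array([0,0,-1.]); z=np.array([np.cos(phi),np.sin(phi),0]); y=np.cross(z,x)
    return R.from_matrix(np.c_[x,y,z]).as_quat()
YEL=np.array([.4894,.2730]);BLK=np.array([.3914,.1984]);GRN=np.array([.4049,-.2010]);BLU=np.array([.4899,-.2846])
WHT=np.array([.6008,.1302]);BPL=np.array([.6086,-.0684]);BOT=np.array([.4371,-.0348])
MID=(WHT+BPL)/2; BLT=BOT+[0,.060]
E
python3 - <<'E'
from h import *
from rig import *
print(R.from_quat(current_tcp_rot()).as_matrix().round(2))
for k in("YEL","BLK","GRN","BLU","WHT","MID","BLT"):
    p=globals()[k]
    for phi in(0,np.pi):
        for z in(.003,.14):
            j=inverse_kinematics([*p,z],quat(phi)); print(k,round(phi,1),z,None if j is None else np.round(j,2))
E
```

```text
[[-0.    0.97  0.24]
 [ 0.    0.24 -0.97]
 [-1.    0.   -0.  ]]
YEL 0 0.003 [ 0.38  0.58 -0.36  0.63  0.    1.95]
YEL 0 0.14 [ 0.38  0.42 -0.21  0.94  0.    1.95]
YEL 3.1 0.003 [ 0.38  0.58 -0.36  0.63  0.   -1.19]
YEL 3.1 0.14 [ 0.38  0.42 -0.21  0.94  0.   -1.19]
BLK 0 0.003 [ 0.3   0.42 -0.69  0.47  0.    1.87]
BLK 0 0.14 [ 0.3   0.21 -0.52  0.84  0.    1.87]
BLK 3.1 0.003 [ 0.3   0.42 -0.69  0.47  0.   -1.27]
BLK 3.1 0.14 [ 0.3   0.21 -0.52  0.84  0.   -1.27]
GRN 0 0.003 [-0.62  0.43 -0.66  0.48  0.    0.95]
GRN 0 0.14 [-0.62  0.23 -0.49  0.85  0.    0.95]
GRN 3.1 0.003 [-0.62  0.43 -0.66  0.48  0.   -2.19]
GRN 3.1 0.14 [-0.62  0.23 -0.49  0.85  0.   -2.19]
BLU 0 0.003 [-0.66  0.59 -0.34  0.64  0.    0.92]
BLU 0 0.14 [-0.66  0.43 -0.19  0.95  0.    0.92]
BLU 3.1 0.003 [-0.66  0.59 -0.34  0.64  0.   -2.23]
BLU 3.1 0.14 [-0.66  0.43 -0.19  0.95  0.   -2.23]
WHT 0 0.003 [ 0.09  0.66 -0.2   0.71  0.    1.67]
WHT 0 0.14 [ 0.09  0.52 -0.05  1.    0.    1.67]
WHT 3.1 0.003 [ 0.09  0.66 -0.2   0.71  0.   -1.48]
WHT 3.1 0.14 [ 0.09  0.52 -0.05  1.    0.   -1.48]
MID 0 0.003 [-0.07  0.65 -0.23  0.7   0.    1.5 ]
MID 0 0.14 [-0.07  0.5  -0.08  0.99  0.    1.5 ]
MID 3.1 0.003 [-0.07  0.65 -0.23  0.7   0.   -1.64]
MID 3.1 0.14 [-0.07  0.5  -0.08  0.99  0.   -1.64]
BLT 0 0.003 [-0.11  0.42 -0.69  0.46  0.    1.46]
BLT 0 0.14 [-0.11  0.21 -0.53  0.84  0.    1.46]
BLT 3.1 0.003 [-0.11  0.42 -0.69  0.46  0.   -1.68]
BLT 3.1 0.14 [-0.11  0.21 -0.53  0.84  0.   -1.68]
```

```bash
cat >> h.py <<'E'
from rig import *
Q=quat(0); HI=.15
def say(t): print(t,"t",round(current_t(),2),"tcp",np.round(current_tool_pos(),4),"w",round(current_width(),4),"F",np.round(current_wrist_force(),1))
def pick(p,z,f=40):
    bot.movep([*p,HI],Q); bot.servo_line([*p,z+.015],v=.2); bot.servo_line([*p,z],v=.05); say("down")
    eoat.close(f); say("closed"); bot.servo_line([*p,z+.02],v=.06); bot.servo_line([*p,HI],v=.25); say("up")
def place(p,z):
    bot.movep([*p,HI+.0],Q); bot.servo_line([*p,z+.02],v=.2); bot.servo_line([*p,z+.0005],v=.03); bot.pause(.2); say("at")
    eoat.release(); say("rel"); bot.pause(.15); bot.servo_line([*p,z+.07],v=.12); bot.servo_line([*p,HI],v=.3); say("off")
def shot(n,name):
    d=read_camera(n); cv2.imwrite(f"pics/{name}.png",d["color"][...,::-1]); np.savez(f"{name}.npz",**d); return d
def big(d,x,y,name,w=40,h=30,s=10):
    cv2.imwrite(f"pics/{name}.png",cv2.resize(d["color"][y-h:y+h,x-w:x+w,::-1],None,fx=s,fy=s,interpolation=cv2.INTER_CUBIC))
E
python3 - <<'E'
from h import *
pick(YEL,.005)
d=shot("scene","s2"); u,v=w2px(d,current_tool_pos()).astype(int); print(u,v); big(d,u,v,"s2z")
E
```

```text
down t 4.38 tcp [0.4892 0.2729 0.0048] w 0.0855 F [-0.8  0.1  0.5]
closed t 4.94 tcp [0.4895 0.2731 0.0053] w 0.0292 F [-1.9  0.2  4.5]
up t 6.08 tcp [0.4888 0.2727 0.1489] w 0.029 F [-0.3  0.3 -1.1]
475 211
```

View pics/s2z.png

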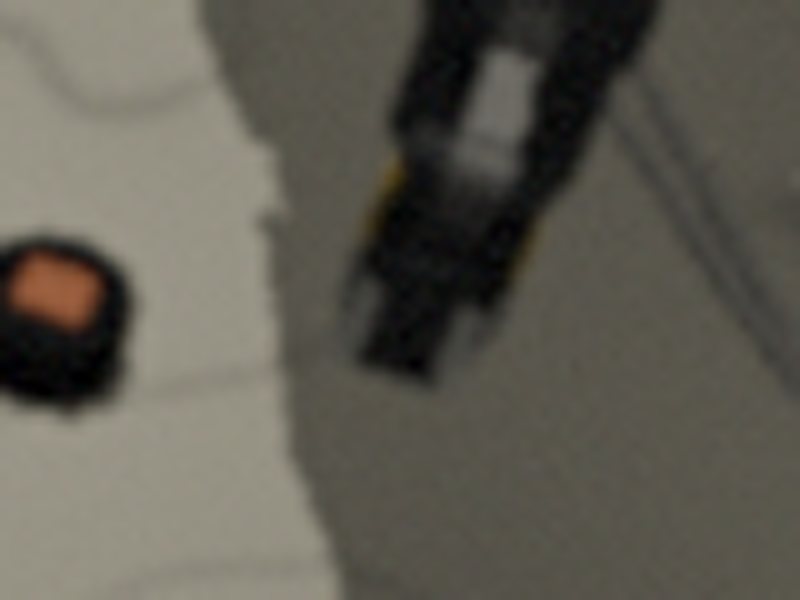

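The lens is held upright between the fingers, its yellow band visible on both sides and its foot about level with the fingertips. Wrist force (-1.1 N) matches its mass. Placing it.

```bash
python3 - <<'E'
from h import *
place(WHT,.025)
bot.movep([*BLK,HI],Q)
d=shot("top","t3"); d2=shot("scene","s3")
a=lambda d,x,y:cv2.resize(d["color"][y-24:y+24,x-24:x+24,::-1],(400,400),interpolation=cv2.INTER_CUBIC)
cv2.imwrite("pics/t3z.png",np.hstack([a(d,271,169),a(d2,381,255)]))
E
```

```text
at t 8.55 tcp [0.6008 0.1302 0.0254] w 0.0289 F [-0.   0.  -0.8]
rel t 9.14 tcp [0.6008 0.1302 0.0255] w 0.0848 F [ 0.3  0.4 -0.5]
off t 10.36 tcp [0.6013 0.1303 0.1505] w 0.0854 F [-0.2 -0.  -1.2]
```

View pics/t3z.png

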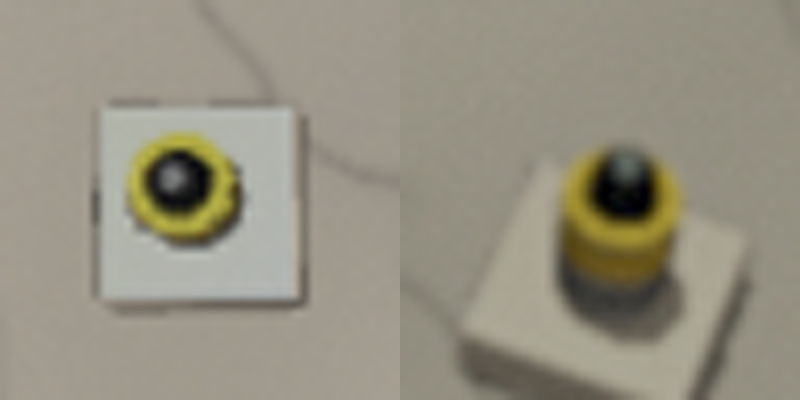

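```bash
python3 - <<'E'
import sys
from h import *
d=dict(np.load("t3.npz")); s=dict(np.load("s3.npz"))
# plinth fit by white mask in initial image; lens ring by yellow mask
d0=dict(np.load("top0.npz"))
k=400/48
for nm,x,y,z in(("ring",181,186.5,.056),("nosedark",180,183,.062)):
    u,v=247+(x+.5)/k-.5,145+(y+.5)/k-.5; print(nm,u,v,px2w(d,u,v,z).round(4))
e=w2px(d,[*WHT,.056]);print("expected ring",e,(e-[247,145]+.5)*k)
e=w2px(s,[*WHT,.056]);print("scene ring exp",e,(e-[357,231]+.5)*k+[400,0], "foot",(w2px(s,[*WHT,.02])-[357,231]+.5)*k+[400,0])
hsv=cv2.cvtColor(d["color"],cv2.COLOR_RGB2HSV)
m=((hsv[...,1]>110)&(abs(hsv[...,0].astype(int)-28)<9)).astype(np.uint8)
m[:150]=0;m[190:]=0;m[:,:255]=0;m[:,290:]=0
c=cv2.findContours(m,0,2)[0];c=max(c,key=cv2.contourArea);(cx,cy),r=cv2.minEnclosingCircle(c)
print("mask",cx,cy,r,px2w(d,cx,cy,.054).round(4))
h0=cv2.cvtColor(d0["color"],cv2.COLOR_RGB2HSV); g=cv2.cvtColor(d0["color"],cv2.COLOR_RGB2GRAY)
print("grey plinth",g[169,271],"table",g[190,271])
m=((g>g[169,271]-9)).astype(np.uint8);m[:150]=0;m[190:]=0;m[:,:250]=0;m[:,292:]=0
c=max(cv2.findContours(m,0,2)[0],key=cv2.contourArea);rr=cv2.minAreaRect(c);print("plinth",rr,px2w(d0,*rr[0],.02).round(4))
E
```

```text
ring 268.28 166.94 [0.6011 0.1306 0.056 ]
nosedark 268.16 166.52 [0.6013 0.13   0.062 ]
expected ring [268.42404208 167.06626893] [182.70035067 188.05224107]
scene ring exp [383.02663541 253.94603274] [621.05529508 195.38360619] foot [607.82773175 278.35803073]
mask 268.65789794921875 167.0263214111328 6.416509628295898 [0.6012 0.1299 0.054 ]
grey plinth 160 table 137
plinth ((270.5, 169.0), (22.0, 23.0), 90.0) [0.601  0.1301 0.02  ]
```

Yellow lens sits within 1 mm of the plinth centre, upright in both views (top ring at about (268.4,167.0), expected (268.4,167.1)). Now the black mount.

```bash
sed -i 's|^MID=.*|MID=np.array([.6047,.0305]); BLT=BOT+[0,.060]|' h.py; python3 - <<'E'
from h import *
pick(BLK,.003)
d=shot("scene","s4"); u,v=w2px(d,current_tool_pos()).astype(int); print(u,v); big(d,u,v,"s4z")
E
```

```text
down t 12.85 tcp [0.3912 0.1984 0.0029] w 0.0856 F [-0.2  0.1  0.2]
closed t 13.34 tcp [0.3915 0.1984 0.0034] w 0.0388 F [-1.8 -0.1  5.4]
up t 14.48 tcp [0.3908 0.1982 0.149 ] w 0.0386 F [-0.3  0.3 -0.9]
451 170
```

View pics/s4z.png

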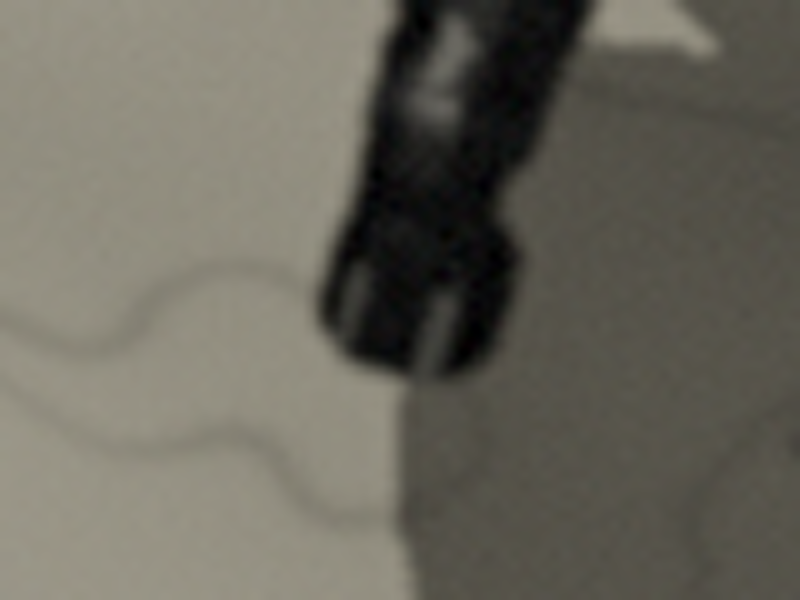

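The mount is gripped level near the fingertips. Placing it midway between the plinths, then looking from above the green mount.

```bash
python3 - <<'E'
from h import *
place(MID,.003)
bot.movep([*GRN,HI],Q)
d=shot("top","t5"); d2=shot("scene","s5")
u,v=w2px(d,[*MID,.022]);print(u,v,w2px(d2,[*MID,.022]))
u,v=round(u),round(v); print(u,v)
a=lambda d,x,y:cv2.resize(d["color"][y-24:y+24,x-24:x+24,::-1],(400,400),interpolation=cv2.INTER_CUBIC)
x,y=w2px(d2,[*MID,.022]).round().astype(int)
cv2.imwrite("pics/t5z.png",np.hstack([a(d,u,v),a(d2,x,y)]))
h=cv2.cvtColor(d["color"],cv2.COLOR_RGB2HSV); m=((h[...,1]>100)&(h[...,0]<16)).astype(np.uint8)
w=np.zeros_like(m);w[v-6:v+7,u-6:u+7]=1;M=cv2.moments(m*w,True);c=(M["m10"]/M["m00"],M["m01"]/M["m00"]);print(M["m00"],c,px2w(d,*c,.022).round(4))
E
```

```text
at t 17.38 tcp [0.6046 0.0305 0.0034] w 0.0383 F [-2.3  0.4  3.2]
rel t 17.9 tcp [0.6047 0.0305 0.0035] w 0.0851 F [0.1 0.8 0.3]
off t 19.19 tcp [0.6051 0.0305 0.1504] w 0.0854 F [ 0.1 -0.2 -0.2]
310.56517980620794 168.29524207856383 [338.90140797 247.89767894]
311 168
51.0 (310.4117647058824, 167.86274509803923) [0.6058 0.0309 0.022 ]
```

View pics/t5z.png

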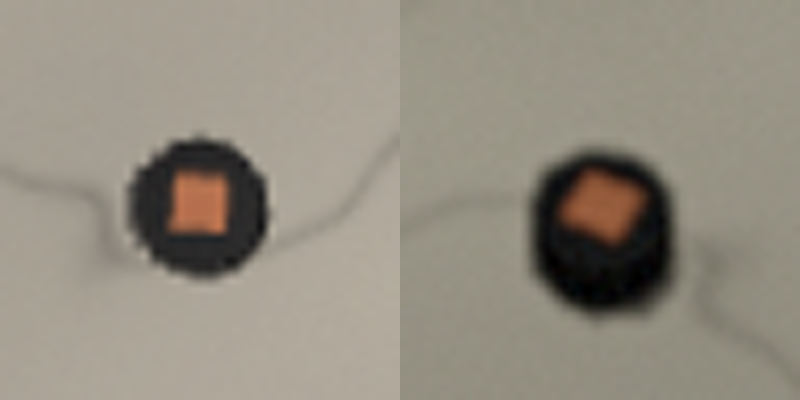

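View pics/t5.png

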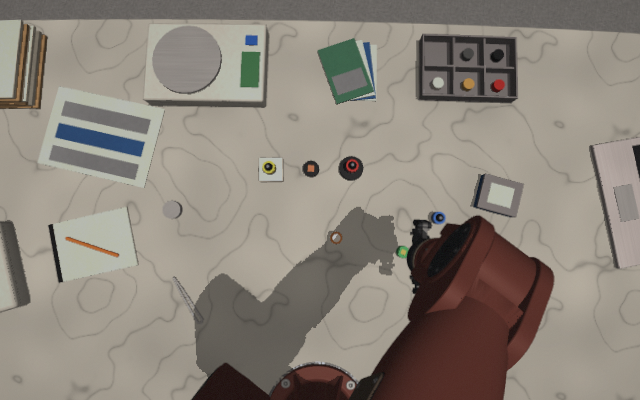

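The black mount lies flat, with its copper square centred at (310.4,167.9), or (0.606,0.031), within about 1 mm of the midpoint. Nothing else moved. Next, the green mount.

```bash
python3 - <<'E'
from h import *
pick(GRN,.003)
place([.6048,.0307],.0255)
bot.movep([*BLU,HI],Q)
d=shot("top","t6"); d2=shot("scene","s6")
P=[.6047,.0305,.044]
u,v=w2px(d,P).round().astype(int);x,y=w2px(d2,P).round().astype(int);print(w2px(d,P),u,v,x,y)
a=lambda d,x,y:cv2.resize(d["color"][y-24:y+24,x-24:x+24,::-1],(400,400),interpolation=cv2.INTER_CUBIC)
cv2.imwrite("pics/t6z.png",np.hstack([a(d,u,v),a(d2,x,y)]))
E
```

```text
down t 21.97 tcp [ 0.4047 -0.2009  0.0028] w 0.0856 F [0.5 0.1 0.2]
closed t 22.52 tcp [ 0.405  -0.2011  0.0033] w 0.0286 F [-2.  -0.2  4.7]
up t 23.67 tcp [ 0.4045 -0.2007  0.1492] w 0.0283 F [-0.7  0.7 -1. ]
at t 26.51 tcp [0.6049 0.0307 0.0261] w 0.0287 F [-0.4  0.4 -0.8]
rel t 27.1 tcp [0.6048 0.0307 0.026 ] w 0.0856 F [-0.6 -0.2 -0.3]
off t 28.32 tcp [0.6053 0.0307 0.1505] w 0.0853 F [ 1.1 -0.5  0.4]
[310.16204771 167.06015457] 310 167 339 242
```

View pics/t6z.png

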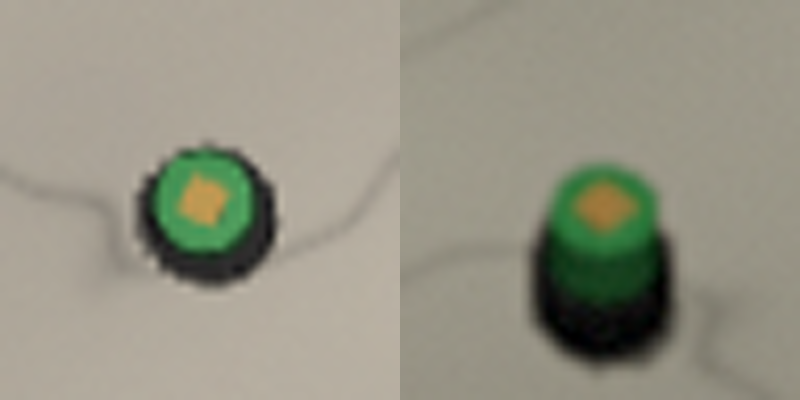

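View pics/t6.png

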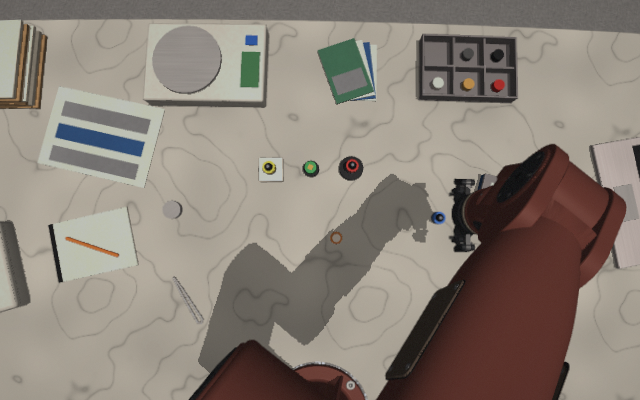

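The green mount is centred on the black one (brass at (310.0,166.7); its offset from prediction matches the black mount's to 0.1 px) and level. The blue lens is next.

```bash
python3 - <<'E'
from h import *
pick(BLU,.005)
place(BLT,.005)
bot.servo_line([*BLT,.2],v=.3)
bot.movep([.30,-.42,.2],Q); say("clear")
d=shot("top","t7"); d2=shot("scene","s7")
P=[*BLT,.036]
print(w2px(d,P),w2px(d,[*BOT,.07]))
u,v=w2px(d,P).round().astype(int);x,y=w2px(d2,P).round().astype(int);print(u,v,x,y)
a=lambda d,x,y:cv2.resize(d["color"][y-24:y+24,x-24:x+24,::-1],(400,400),interpolation=cv2.INTER_CUBIC)
cv2.imwrite("pics/t7z.png",np.hstack([a(d,u+10,v),a(d2,x,y)]))
E
```

```text
down t 31.18 tcp [ 0.4897 -0.2845  0.0048] w 0.0854 F [-0.8  0.4  0.1]
closed t 31.74 tcp [ 0.49   -0.2847  0.0053] w 0.0289 F [-0.8  0.3  4.8]
up t 32.88 tcp [ 0.4894 -0.2842  0.1489] w 0.0288 F [ 0.3  0.3 -1.8]
at t 35.85 tcp [0.4371 0.0252 0.0054] w 0.0287 F [-0.   0.4 -0.8]
rel t 36.44 tcp [0.4371 0.0252 0.0055] w 0.0854 F [-0.7  0.3  0.6]
off t 37.73 tcp [0.4375 0.0252 0.1502] w 0.0853 F [ 0.5  0.5 -0. ]
clear t 39.74 tcp [ 0.3005 -0.4192  0.1998] w 0.0852 F [-0.5  0.5 -1.3]
[310.66793838 236.41657034] [335.68740663 237.29161415]
311 236 367 195
```

View pics/t7z.png

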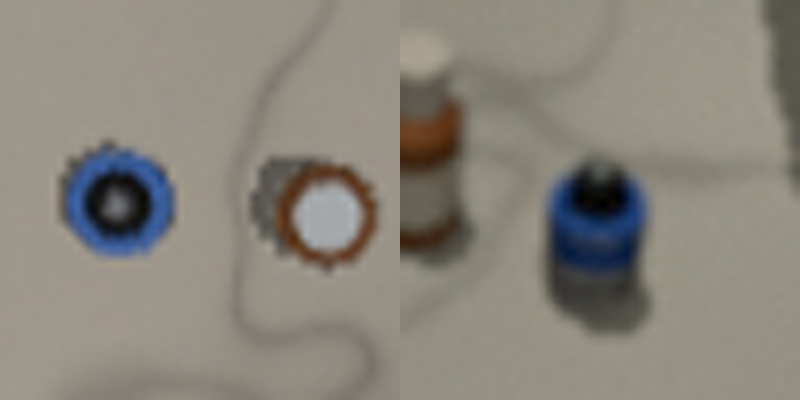

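View pics/t7.png

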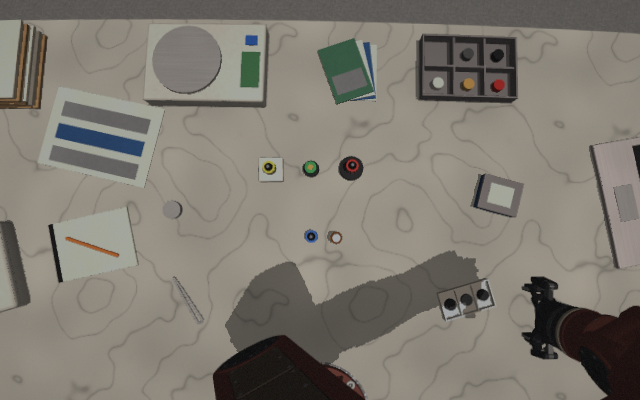

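View pics/s7.png

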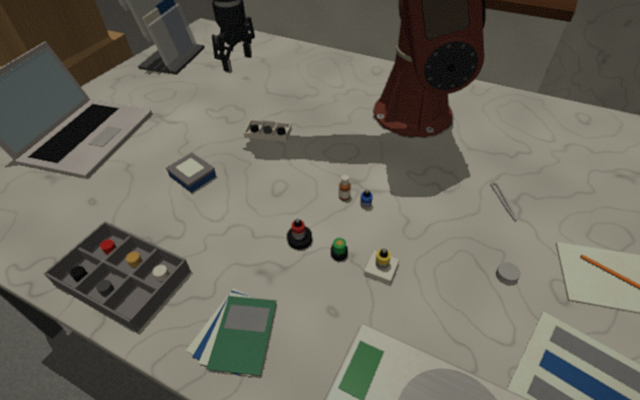

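Everything stands upright: the blue ring at (310.8,235.9) against (310.7,236.4) expected, the bottle cap unchanged at (335.8,237.4), and the tin, slide box and red lens unmoved. The arm is clear, so I'm handing in.

```bash
python3 - <<'E'
from h import *
ticket.finish_job(); print(current_t())
E
```

```text
the job is handed in; nothing more can be done
the job is handed in; nothing more can be done
```

The table is set out as asked and the job is handed in, about 40 s into the 96 s allowed. I moved the pieces in the order asked: yellow lens, black mount, green mount, blue lens. Each was lowered to within about 1 mm of contact before I let go, and the arm was parked clear at the end.

| Piece | Where it stands now | Last check |
|---|---|---|
| Yellow lens | Middle of the white plinth | Within about 1 mm of centre, upright |
| Black mount | Flat on the table, halfway between the plinths | Within about 1 mm of the midpoint |
| Green mount | On top of the black mount | Centred to within about 0.5 mm, level |
| Blue lens | On the table, left (+y) of the oil bottle | Gap about 30 mm, upright |

In the last pictures the red lens, oil bottle, tin and slide box stood where they were at the start.

**Small disagreements:**
- **Camera against robot:** the top camera placed the black mount and the blue lens about 1 mm farther out in x than the robot's own position. This is within the stated 2 mm calibration.
- **Plinth spacing:** it measured 198.8 mm instead of 200 mm, so I shifted the midpoint by about 0.4 mm to allow for it.

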